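Seat the keyed hub on the strap machine's spindle

TASK

Put the steel hub that has the tab in its bore over the upright spindle of the strap machine, turn it by feel until its tab finds the spindle's keyway, ease it down fully home, flat on its seat, and let go. Keep a light hand: 10 N of push is plenty, jamming the hub on the machine with more than 50 N spoils the key, and it must not fall freely down the shaft. Leave the plain spacer, the jar and the hammer where they are.

Things in the scene. Friction and masses are not known exactly. Their poses are not given: they have to be found in the camera images.
- hub: The hub to fit: steel ring, 54 mm outside diameter, 28 mm high, plain round outside (grip it at any angle), bore 34.6 mm, 0.22 to 0.35 kg, with one tab inside the bore (see tab). It lies flat on the mat, tab side in any of many directions. Origin: centre of the underside; z up the axis; the tab is on its -x side. On the shaft but off the keyway, its underside is 22 mm above the seat.
- tab (a point): On the hub: middle of the tab's lower end, 14 mm from the hub's axis (-x side), 8 mm above its underside; axes as the hub's. The tab is 8 mm wide, stands inward from the bore wall to 10 mm from the axis, and runs from 8 to 26 mm above the underside, so the lowest 8 mm of the bore are free of it.
- spacer: Bystander: a plain steel ring of the same size (54 mm diameter, 28 mm high, same bore) without any tab, flat on the mat 120 mm from the hub. Origin: centre of the underside.
- mat: Thin black rubber mat 150 x 220 x 3 mm fixed to the bench; hub and spacer lie on it. Origin: centre of the underside.
- machine: Green strap machine fixed to the bench, front towards its -x. Base block 130 x 130 x 26 mm, on it a round flange (72 mm diameter, top 32 mm high) and a seat disc (50 mm diameter, top 45 mm high), from which the spindle rises along z. A motor housing 110 mm wide, 60 mm high stands behind it, 77 to 197 mm along +x. Origin: on the spindle axis at bench height.
- front_mark (a point): Small raised steel bar (22 x 6 x 4 mm) on the machine's base block, at its front edge, 50 mm from the spindle axis along the machine's -x. Point: centre of the bar's top, 30 mm above the bench.
- seat (a point): Centre of the seat disc's top face, on the spindle axis, 45 mm above the bench; axes as the machine's. The shaft on it is 32 mm in diameter and 30 mm long, its top 4 mm tapering to 27 mm; above it a threaded nose, 13 mm diameter, 17 mm long. The hub is home with its underside on the seat.
- shaft_top (a point): Centre of the shaft's top, 30 mm above the seat. Its one keyway, open at the top, runs down to the seat: 11 mm wide, floor 8.5 mm from the axis. Seen from above it points 0.25 to 1.55 rad anticlockwise from the front mark; the exact angle is not measured: see it from above or feel for it. The braked spindle does not turn under light rubbing, only above 1.5 N m.
- jar: Bystander: amber glass jar with black cap, 60 mm diameter, 75 mm high, right of the machine. Origin: centre of the underside.
- hammer: Bystander: hammer with wooden handle, 240 mm long, lying left of the mat. Origin: middle of its length, on the underside.
Not all that is in view belongs to the job. What is shaped like the hub but brown or pink is not meant.

How it is judged:
By the outcome, as a careful person would: the job done as asked, in the order asked, and still so for the second after the job is handed in, with the robot touching nothing.
It also fails if it takes over 70 s, if anything falls off the work surface, if the arm or the gripper's body presses on something with over 40 N, if the wrist force passes 120 N, or if a joint passes its speed limit or range.

ROBOT

A 6-joint arm with a two-finger parallel gripper is mounted at the origin on the work surface. World frame = base frame: x ahead of the robot, y to its left, z up, the work surface at z = 0. Lengths are in mm, angles in degrees, forces in N, time in s.
With the tool pointing down it reaches from about 425 to 950 mm from the base axis. Payload 14.7 kg.
Tool frame: the origin (TCP) lies midway between the tips of the shut fingers; the grasp point (between the pads) lies 19 mm behind it; z points along the fingers, y is the line along which they close (so a half turn about z gives the same grasp; the last joint's range is limited). The gripper opens to 85 mm and grips with 20 to 120 N. Pads are 22 mm wide; open, the fingers measure 114 mm over their backs; the gripper's body (76 mm by 85 mm) begins 54 mm behind the grasp point. The pads swing forward as they close: fully open they stand 13 mm farther back than shut.
Start: joints at [-71.368, 27.513, 91.461, -0, 61.026, -2.67], TCP at [236.156, -605.576, 231.297] pointing down, gripper open.
Joint ranges: [-157.49, 157.49], [-46.99, 117.5], [13.45, 153.17], [-89.5, 269.5], [5.16, 153.95], [-167.48, 167.48]. Speed limits (degrees/s): [108.29, 108.29, 136.94, 172.46, 172.46, 172.46].

INTERFACE

Orientations are given as a 3x3 rotation matrix whose columns are the frame's x, y, z axes.
In Python, from rig import readout, camera, robot gives the robot as it stands.
- The arm moves only by the tool move_arm, never from a script. Its argument "series" is a list of rows, each a list of 7 numbers: the shift along the tool's x, y, z in m, then the turn, a rotation vector about the tool's x, y, z in rad, then the gripper command: -1 is fully open, 1 is shut, values between are in proportion. A call has 1 to 20 rows; each row is the pose to reach, as a shift and turn from the pose commanded when the call began, along the tool's axes at that moment; what a row does not reach only later rows make up. A row lasts 1/10 s, in which the tool goes at most 50 mm and 8.59 degrees, less where a joint would pass 70% of its speed; a pose out of reach is approached as far as the arm can. A call with a gripper value outside its range is refused whole. The fingers move at their own pace and stop on an object; "force" is the grip in N (left out, the last holds). Time passes only in rows, so rows that repeat a pose let the fingers close. It gives the time, the measured TCP pose, the force, the opening and the grip force at its end, in the units of the state.
- readout.sense(): the state, without advancing time (a new reading comes with each control period).
- camera(name): name is "side" or "top" or "wrist"; returns a dict with "frame" (420x560x3 uint8, blue, green, red), "z_map" (420x560 float32, mm along the optical axis (not along the pixel's ray), 0 where there is no reading), "camera_matrix" (3x3 intrinsics, pixels), "world_to_cam" (4x4, takes a point from world to camera coordinates). Camera axes: x right, y down, z forward; pixel columns grow to the right and rows downward; lengths in mm; the calibration is good to about 2 mm. A picture is of the moment at which its call begins.
- robot.close_job(): hands the job in; it is judged then, once.
The state is a dict: "t": time; "joints": joint angles; "dq": joint speeds; "tau": joint torques, N m; "eef_pos": TCP position; "tool_rot": TCP orientation; "wrist_force": force on the tool from outside, world axes, zero at the start; "moment": the same for the moment, N m; "width": finger opening in mm; "finger_force": force on a finger pad.
Only numpy, scipy, OpenCV 4.12 (cv2) and the standard library are available. Lean on these libraries where they do the work, as an engineer would, in place of code of your own. Each camera call takes 0.05 s, during which the arm holds its last target. There are 200 camera calls.

## Working session

There is one attempt and no reset: what is moved stays moved. The work goes in short steps, Python scripts to look and compute and a tool call to move; the robot and the scene stay as the last step left them, time stands still between calls to the robot, and variables do not carry over. Pictures are saved under pics/ and viewed, at most 13 in all, crops included, and the job is handed in when it is done.

Besides the shell and the picture viewer there is one more tool, called after "Request:" by a JSON object that holds its "fn" and its "kwargs", one argument or row to a line. move_arm: Moves the arm, as the interface text tells. Its arguments: {"type":"object","properties":{"series":{"type":"array"},"force":{"type":"number"}},"required":["series"]}

```bash
mkdir -p pics
cat > h.py <<'E'
import numpy as np, cv2
from rig import readout, camera, robot
def pt(c,u,v,z):
    K=c["camera_matrix"];T=c["world_to_cam"];R=T[:3,:3];o=-R.T@T[:3,3]
    d=R.T@np.linalg.inv(K)@np.array([u,v,1.]);return o+d*(z-o[2])/d[2]
def px(c,p):
    q=c["world_to_cam"]@np.append(p,1.);q=c["camera_matrix"]@q[:3];return q[:2]/q[2]
def cloud(c):
    z=c["z_map"];K=c["camera_matrix"];T=c["world_to_cam"];v,u=np.mgrid[:z.shape[0],:z.shape[1]]
    q=np.stack([(u-K[0,2])/K[0,0]*z,(v-K[1,2])/K[1,1]*z,z],-1)
    return (q-T[:3,3])@T[:3,:3]
E
python3 - <<'E'
from h import *
import pickle
s=readout.sense();print(s)
d={n:camera(n) for n in("side","top","wrist")}
pickle.dump(d,open("c0.pkl","wb"))
for n,c in d.items():
    cv2.imwrite(f"pics/{n}0.png",c["frame"]);T=c["world_to_cam"];print(n,-T[:3,:3].T@T[:3,3],T[2,:3],c["camera_matrix"][0,0])
E
```

```text
{'t': 0.0, 'joints': array([-7.13661428e+01,  2.75508874e+01,  9.14904313e+01,  1.03749536e-03,
        6.10252492e+01, -2.67066276e+00]), 'dq': array([ 0.0336103 ,  0.02707298, -0.02899685, -0.02461315, -0.01385151,
        0.11058857]), 'tau': array([ 5.57246516e-03, -9.50629878e+01, -4.30191028e+01,  4.26665583e-04,
        1.20044491e-02, -4.84879251e-05]), 'eef_pos': array([ 236.05976229, -605.22028151,  230.68227972]), 'tool_rot': array([[ 9.31665771e-01,  3.63316341e-01, -3.56215879e-04],
       [ 3.63316509e-01, -9.31665117e-01,  1.10598695e-03],
       [ 6.99492240e-05, -1.15982929e-03, -9.99999325e-01]]), 'wrist_force': array([-0.06374499, -0.32554873,  0.45713653]), 'moment': array([ 0.05462948, -0.00755326,  0.00460875]), 'finger_force': 0.0, 'width': 84.98706149465978}
side [ 36.81507354 659.14590615 821.88361861] [ 0.4393127  -0.58022165 -0.68581862] 399.6368175916743
top [ 297.68577762   12.66751401 1735.69097411] [ 1.42097072e-01 -9.41457809e-04 -9.89852280e-01] 516.2455758064173
wrist [ 302.92184126 -578.74404157  374.83271892] [-0.25878007 -0.10104311 -0.96063685] 347.5113271937547
```

View pics/top0.png

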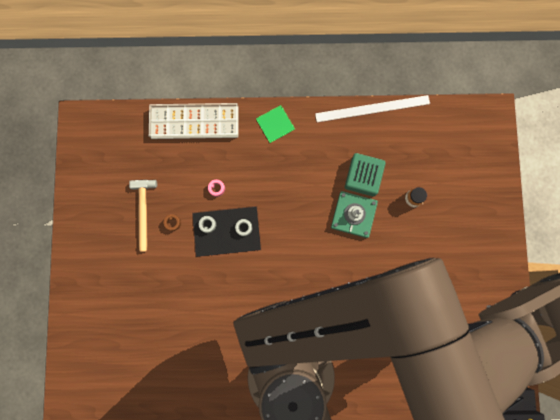

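View pics/side0.png

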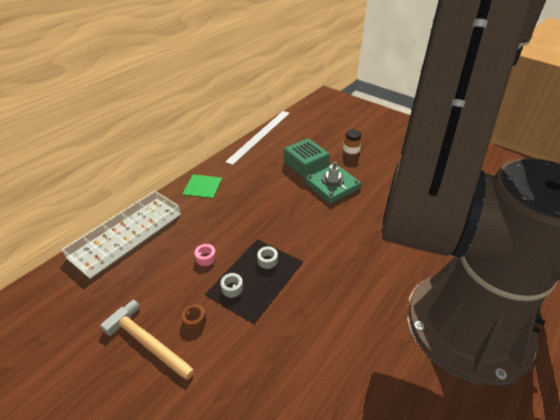

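The top view shows the mat at (227,231), with the machine spindle at (355,213), the front mark at about (351,229), the jar at (416,197) and the hammer at (143,215).

Ring candidates in the top view:
- steel ring A at (207,225)
- steel ring B at (244,228)
- pink ring at (216,188), ruled out by colour
- brown ring at (172,222), ruled out by colour

A close crop should show which steel ring has the tab.

Run:
```python
from h import *
import pickle
d=pickle.load(open("c0.pkl","rb"));c=d["top"];s=d["side"]
P=cloud(c)
for n,(u,v),z in [("A",(207,225),31),("B",(244,228),31),("spindle nose",(355,213),92),("mark",(351,229),30),("matc",(227,231),3),("jar",(416,197),75)]:
    print(n,pt(c,u,v,z).round(1), "depth z", P[v,u].round(1), px(s,pt(c,u,v,z)).round(0))
# steel rings: bright low-saturation blobs on mat
f=c["frame"];hsv=cv2.cvtColor(f,cv2.COLOR_BGR2HSV)
m=((hsv[...,2]>110)&(hsv[...,1]<60)).astype(np.uint8)
n,l,st,ce=cv2.connectedComponentsWithStats(m)
for i in range(1,n):
    x,y,w,h,a=st[i]
    if 180<x<380 and 180<y<250 and a>4:
        cc,_=cv2.findContours((l==i).astype(np.uint8),cv2.RETR_EXTERNAL,cv2.CHAIN_APPROX_NONE);(ex,r)=cv2.minEnclosingCircle(cc[0])
        print(st[i],np.round(ex,1),round(r,1),pt(c,*ex,31).round(1))
a=cv2.resize(f[205:250,185:265],None,fx=8,fy=8,interpolation=cv2.INTER_CUBIC)
b=cv2.resize(f[190:240,325:385],None,fx=5,fy=5,interpolation=cv2.INTER_CUBIC)
sd=cv2.resize(s["frame"][235:305,205:295],None,fx=3.3,fy=3.3,interpolation=cv2.INTER_CUBIC)
o=np.zeros((600,640,3),np.uint8);o[:360]=a;o[360:600,:300]=b[:240];o[360:591,310:607]=sd
cv2.imwrite("pics/crop1.png",o)
```

```text
A [495.8 270.4  31. ] depth z [498.7 274.2   6.1] [233. 282.]
B [483.9 147.5  31. ] depth z [486.8 149.6   4.8] [269. 253.]
spindle nose [ 520.1 -214.2   92. ] depth z [ 521.3 -215.4   83.3] [335. 164.]
mark [ 475.2 -207.6   30. ] depth z [ 475.  -207.3   31.9] [344. 186.]
matc [477.7 207.1   3. ] depth z [477.8 207.2   2.2] [256. 276.]
jar [ 572.  -417.2   75. ] depth z [ 573.  -418.7   69.1] [354. 134.]
[342 193   4   4   8] [343.2 194.4] 1.8 [ 592.  -185.3   31. ]
[372 201   4   4   9] [373.5 202.5] 1.6 [ 562.9 -285.6   31. ]
[345 203  21  21 276] [354.6 213.4] 10.7 [ 527.1 -221.2   31. ]
[199 216  17  17 173] [206.8 223.7] 8.6 [500.2 271.1  31. ]
[235 219  17  17 161] [243.2 227. ] 8.4 [487.4 150.1  31. ]
[334 223   4   4   9] [335.5 224.5] 1.6 [ 490.9 -156.5   31. ]
[349 225   4   7  19] [350.5 228. ] 3.4 [ 478.4 -205.9   31. ]
[364 231   4   4   8] [365.5 232.5] 1.6 [ 462.7 -255.1   31. ]
```

View pics/crop1.png

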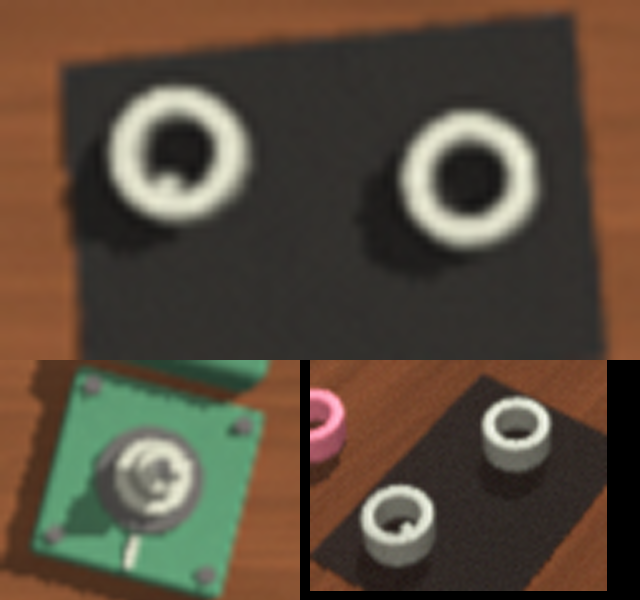

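Ring A, at top pixel (207,224), has a tab visible in its bore, toward −x and slightly +y. That makes it the hub, at about (500, 271). Ring B is the plain spacer. I'll stop over the spindle on the way to look for the keyway.

Request:
{"fn": "move_arm", "kwargs": {
  "series": [
    [0.406,-0.26,0,0,0,0,-1],
    [0.406,-0.26,0,0,0,0,-1],
    [0.406,-0.26,0,0,0,0,-1],
    [0.406,-0.26,0,0,0,0,-1],
    [0.406,-0.26,0,0,0,0,-1],
    [0.406,-0.26,0,0,0,0,-1],
    [0.406,-0.26,0,0,0,0,-1],
    [0.406,-0.26,0,0,0,0,-1],
    [0.406,-0.26,0,0,0,0,-1],
    [0.406,-0.26,0,0,0,0,-1],
    [0.406,-0.26,0,0,0,0,-1],
    [0.406,-0.26,0,0,0,0,-1]
  ]
}}

```text
t: 1.35
eef_pos: [520.0, -215.2, 231.1]
tool_rot: [[0.931, 0.365, -0.001], [0.365, -0.931, 0.0], [-0.001, -0.0, -1.0]]
wrist_force: [0.3, -0.3, 0.0]
width: 85.2
finger_force: 0.0
```

Run:
```python
from h import *
import pickle
c=camera("wrist");pickle.dump(c,open("w1.pkl","wb"));s=readout.sense();print(s["t"],s["eef_pos"],s["joints"],s["tool_rot"][:2,:2])
cv2.imwrite("pics/w1.png",c["frame"])
```

```text
1.4 [ 519.64930937 -215.97279058  231.13863014] [-2.56451281e+01  2.05727461e+01  1.03077233e+02 -1.77011727e-02
  5.63749575e+01  4.30255939e+01] [[ 0.9314431   0.36388665]
 [ 0.36388667 -0.93144323]]
```

View pics/w1.png

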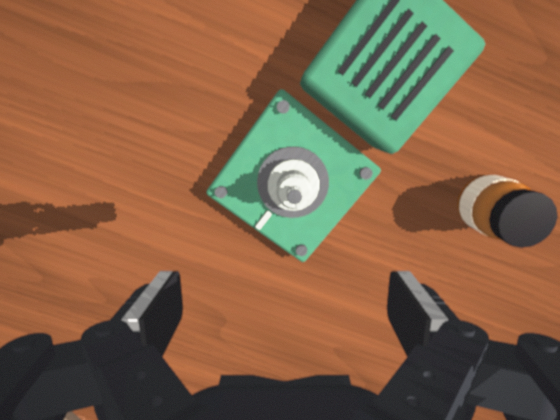

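Run:
```python
from h import *
import pickle
c=pickle.load(open("w1.pkl","rb"));P=cloud(c);f=c["frame"]
print(P[195,292],P[220,264])
for lo,hi in((86,100),(72,79),(43,47),(30,34)):
    m=(P[...,2]>lo)&(P[...,2]<hi)&(np.hypot(P[...,0]-520,P[...,1]+217)<60)
    q=P[m];print(lo,m.sum(),q.mean(0).round(1),(q.min(0)).round(1),q.max(0).round(1))
hsv=cv2.cvtColor(f,cv2.COLOR_BGR2HSV)
# flange disc: non green, edge fit
g=((hsv[...,0]>60)&(hsv[...,0]<95)&(hsv[...,1]>90)).astype(np.uint8)
for n,u,v,z in [("mark",264,220,30),("s1",282,107,26),("s2",220,192,26),("s3",301,250,26),("s4",365,173,26),("flange",292,181,32)]: print(n,pt(c,u,v,z).round(1))
cv2.imwrite("pics/w1c.png",cv2.resize(f[140:235,245:340],None,fx=6,fy=6,interpolation=cv2.INTER_CUBIC))
```

```text
[ 528.4318663  -218.48941856   92.69512956] [ 480.43702078 -207.88814932   31.10795435]
86 224 [ 528.9 -220.3   92.6] [ 521.3 -227.3   86.2] [ 535.3 -213.7   95.2]
72 662 [ 530.8 -218.7   75.6] [ 512.6 -236.3   72. ] [ 544.3 -204.9   78.8]
43 816 [ 532.3 -218.8   46.1] [ 503.8 -245.    43.1] [ 553.1 -196.    47. ]
30 1684 [ 528.1 -217.9   33. ] [ 470.3 -262.4   30. ] [ 564.1 -184.9   34. ]
mark [ 480.1 -208.    30. ]
s1 [ 591.5 -184.5   26. ]
s2 [ 490.5 -155.6   26. ]
s3 [ 461.7 -257.2   26. ]
s4 [ 562.8 -285.9   26. ]
flange [ 529.2 -219.6   32. ]
```

View pics/w1c.png

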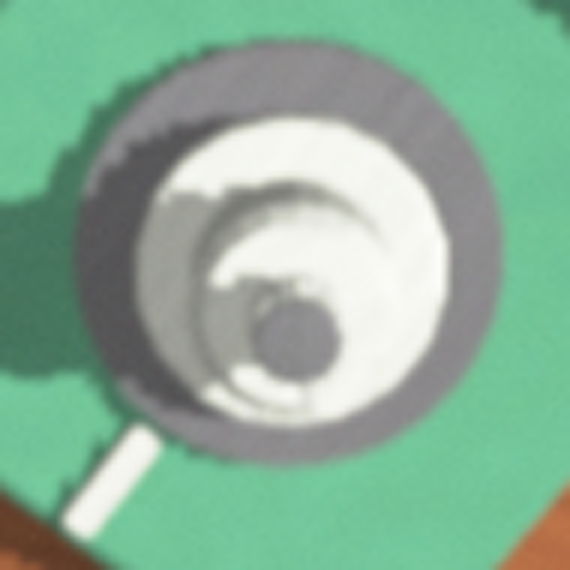

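The machine axis comes out near (528, -220.7) and the front mark lies at about 164°. The nose hides the keyway, which is on the far side from this view. I'll turn the wrist so the camera looks from the front.

Request:
{"fn": "move_arm", "kwargs": {
  "series": [
    [0.006,0.007,0.05,0,0,-0.15,-1],
    [0.006,0.007,0.05,0,0,-0.3,-1],
    [0.006,0.007,0.05,0,0,-0.45,-1],
    [0.006,0.007,0.05,0,0,-0.6,-1],
    [0.006,0.007,0.05,0,0,-0.75,-1],
    [0.006,0.007,0.05,0,0,-0.9,-1],
    [0.006,0.007,0.05,0,0,-1.05,-1],
    [0.006,0.007,0.05,0,0,-1.2,-1],
    [0.006,0.007,0.05,0,0,-1.35,-1],
    [0.006,0.007,0.05,0,0,-1.5,-1],
    [0.006,0.007,0.05,0,0,-1.65,-1],
    [0.006,0.007,0.05,0,0,-1.8,-1],
    [0.006,0.007,0.05,0,0,-1.95,-1],
    [0.006,0.007,0.05,0,0,-2.1,-1],
    [0.006,0.007,0.05,0,0,-2.25,-1],
    [0.006,0.007,0.05,0,0,-2.4,-1],
    [0.006,0.007,0.05,0,0,-2.55,-1],
    [0.006,0.007,0.05,0,0,-2.7,-1],
    [0.006,0.007,0.05,0,0,-2.85,-1],
    [0.006,0.007,0.05,0,0,-2.9,-1]
  ]
}}

```text
t: 3.4
eef_pos: [527.2, -221.6, 181.3]
tool_rot: [[-0.991, -0.134, -0.0], [-0.134, 0.991, -0.0], [0.0, -0.0, -1.0]]
wrist_force: [-0.9, 0.8, 0.1]
width: 85.3
finger_force: 0.0
```

Run:
```python
from h import *
import pickle
c=camera("wrist");pickle.dump(c,open("w2.pkl","wb"));s=readout.sense();print(s["t"],s["eef_pos"],s["joints"],s["tool_rot"][:2,:2])
P=cloud(c);f=c["frame"]
for lo,hi in((86,100),(72,79),(43,47)):
    m=(P[...,2]>lo)&(P[...,2]<hi)&(np.hypot(P[...,0]-528,P[...,1]+220)<40)
    q=P[m];print(lo,m.sum(),q.mean(0).round(1),(q.min(0)).round(1),q.max(0).round(1))
u,v=px(c,[528,-220.7,75]).astype(int);print(u,v)
o=cv2.resize(f[v-50:v+50,u-50:u+50],None,fx=6,fy=6,interpolation=cv2.INTER_CUBIC)
cv2.imwrite("pics/w2c.png",o)
```

```text
3.45 [ 527.23827594 -221.56307536  181.26767298] [-2.58235806e+01  2.45563223e+01  1.04849079e+02 -1.43323881e-02
  5.06075407e+01 -1.23523474e+02] [[-0.99096212 -0.13414168]
 [-0.13414166  0.99096216]]
86 319 [ 526.4 -220.7   92.7] [ 520.5 -227.2   86.2] [ 534.3 -213.9   95.4]
72 842 [ 525.7 -219.5   75.6] [ 511.5 -236.4   72. ] [ 543.4 -204.8   78.9]
43 1034 [ 519.6 -222.3   46.1] [ 502.6 -245.    43. ] [ 551.2 -196.    47. ]
284 211
```

View pics/w2c.png

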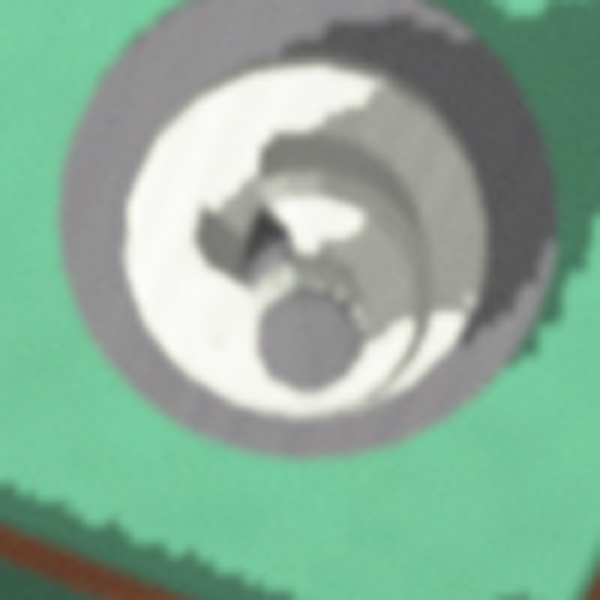

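Run:
```python
from h import *
import pickle
c=pickle.load(open("w2.pkl","rb"));P=cloud(c);ax=np.array([527.7,-220.6])
d=P[...,:2]-ax;r=np.hypot(d[...,0],d[...,1]);a=np.degrees(np.arctan2(d[...,1],d[...,0]))%360
for lo,hi in((46,58),(50,66),(60,70)):
    m=(r<14.5)&(r>7)&(P[...,2]>lo)&(P[...,2]<hi)
    print(m.sum(),np.percentile(a[m],[0,25,50,75,100]).round(0) if m.any() else "")
u,v=px(c,[528,-220.7,75]).astype(int)
for z in(75,92):
  print(z,((px(c,[*ax,z])-[u-50,v-50])*6).round())
for t in range(170,270,10):
  t2=np.radians(t);print(t,[((px(c,[ax[0]+rr*np.cos(t2),ax[1]+rr*np.sin(t2),z])-[u-50,v-50])*6).round() for rr,z in((13.5,75),(16,71))])
for q in((200,225),(265,145),(275,140),(232,180)):
  for z in(75,71):
    p=pt(c,u-50+q[0]/6,v-50+q[1]/6,z)[:2]-ax;print(q,z,np.hypot(*p).round(1),(np.degrees(np.arctan2(p[1],p[0]))%360).round(0))
```

```text
80 [218. 235. 249. 257. 270.]
58 [208. 240. 256. 262. 273.]
45 [202. 224. 256. 262. 273.]
75 [305. 298.]
92 [305. 338.]
170 [array([338., 198.]), array([344., 172.])]
180 [array([320., 194.]), array([322., 167.])]
190 [array([301., 193.]), array([300., 166.])]
200 [array([282., 195.]), array([278., 169.])]
210 [array([263., 201.]), array([256., 175.])]
220 [array([246., 209.]), array([236., 185.])]
230 [array([231., 220.]), array([219., 198.])]
240 [array([218., 234.]), array([204., 214.])]
250 [array([208., 249.]), array([192., 233.])]
260 [array([201., 266.]), array([184., 252.])]
(200, 225) 75 16.0 242.0
(200, 225) 71 15.6 245.0
(265, 145) 75 20.0 202.0
(265, 145) 71 19.3 203.0
(275, 140) 75 20.4 198.0
(275, 140) 71 19.6 199.0
(232, 180) 75 17.5 218.0
(232, 180) 71 16.9 220.0
```

The keyway shows as a dark notch at crop (235,210), up and left of the nose. Its edges run along about 230° world, which is inside the stated 178–253° range. Next I'll go over the hub.

Request:
{"fn": "move_arm", "kwargs": {
  "series": [
    [-0.039,0.491,0,0,0,0.13,-1],
    [-0.039,0.491,0,0,0,0.26,-1],
    [-0.039,0.491,0,0,0,0.39,-1],
    [-0.039,0.491,0,0,0,0.52,-1],
    [-0.039,0.491,0,0,0,0.65,-1],
    [-0.039,0.491,0,0,0,0.78,-1],
    [-0.039,0.491,0,0,0,0.91,-1],
    [-0.039,0.491,0,0,0,1.04,-1],
    [-0.039,0.491,0,0,0,1.17,-1],
    [-0.039,0.491,0,0,0,1.3,-1],
    [-0.039,0.491,0,0,0,1.36,-1],
    [-0.039,0.491,0,0,0,1.36,-1],
    [-0.039,0.491,0,0,0,1.36,-1]
  ]
}}

```text
t: 4.75
eef_pos: [503.0, 271.4, 181.1]
tool_rot: [[-0.335, 0.942, -0.0], [0.942, 0.335, -0.0], [-0.0, -0.0, -1.0]]
wrist_force: [0.1, -0.8, -0.3]
width: 85.4
finger_force: 0.0
```

```bash
cat > hub.py <<'E'
from h import *
c=camera("wrist");s=readout.sense();print(s["t"],s["eef_pos"],s["joints"].round(1),s["tool_rot"][:2,:2])
P=cloud(c);f=c["frame"]
m=(abs(P[...,2]-31)<3)&(np.hypot(P[...,0]-500,P[...,1]-271)<45)
q=P[m];print(m.sum(),q.mean(0).round(1),q.min(0).round(1),q.max(0).round(1))
cc,_=cv2.findContours(m.astype(np.uint8),cv2.RETR_EXTERNAL,cv2.CHAIN_APPROX_NONE)
k=max(cc,key=cv2.contourArea);e=np.array([pt(c,*x[0],31)[:2] for x in k])
A=np.c_[2*e,np.ones(len(e))];x=np.linalg.lstsq(A,(e**2).sum(1),rcond=None)[0]
ce=x[:2];R=np.sqrt(x[2]+ce@ce);print("circle",ce.round(1),R.round(1))
d=P[...,:2]-ce;r=np.hypot(d[...,0],d[...,1]);a=np.degrees(np.arctan2(d[...,1],d[...,0]))%360
m=(r<14.5)&(r>10)&(P[...,2]>24);print("tab",m.sum(),np.percentile(a[m],[0,10,50,90,100]).round(0))
u,v=px(c,[*ce,31]).astype(int)
o=cv2.resize(f[max(v-50,0):v+50,u-50:u+50],None,fx=5,fy=5,interpolation=cv2.INTER_CUBIC)
for t in range(0,360,30):
    t=np.radians(t);p=(px(c,[ce[0]+27*np.cos(t),ce[1]+27*np.sin(t),31])-[u-50,max(v-50,0)]+.5)*5;cv2.circle(o,tuple(int(i) for i in p),3,(0,0,255),-1)
p=(px(c,[ce[0]-27,ce[1],31])-[u-50,max(v-50,0)]+.5)*5;cv2.circle(o,tuple(int(i) for i in p),6,(255,0,0),-1)
cv2.imwrite("pics/hub.png",o)
E
python3 hub.py
```

```text
4.8 [503.04721031 270.6298329  181.12929809] [ 25.2  24.5 104.9  -0.   50.6   5.7] [[-0.33404144  0.94255827]
 [ 0.94255833  0.33404121]]
1818 [500.5 274.3  32.1] [474.9 245.5  28. ] [528.  299.9  34. ]
circle [501.4 273.3] 26.4
tab 3042 [ 50.  62. 126. 158. 185.]
```

View pics/hub.png

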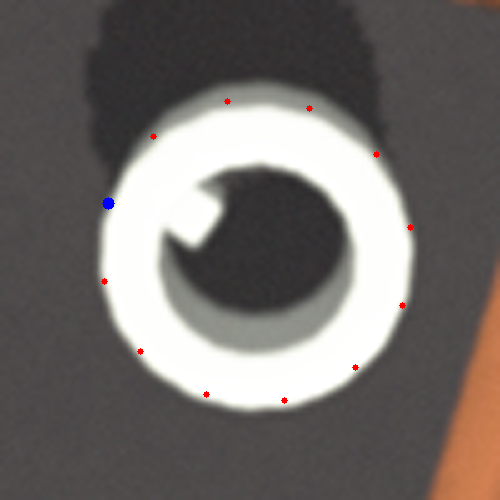

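The crop shows ring centre at (257,258) and the tab at (206,230). That puts the hub at about (502, 272) with the tab at about 170°, so it needs roughly 60° anticlockwise to match the keyway. Next I'll descend and grip.

Request:
{"fn": "move_arm", "kwargs": {
  "series": [
    [0.001,-0.001,0.04,0,0,0,-1],
    [0.001,-0.001,0.08,0,0,0,-1],
    [0.001,-0.001,0.12,0,0,0,-1],
    [0.001,-0.001,0.15,0,0,0,-1],
    [0.001,-0.001,0.165,0,0,0,-1],
    [0.001,-0.001,0.175,0,0,0,-1],
    [0.001,-0.001,0.175,0,0,0,0],
    [0.001,-0.001,0.175,0,0,0,1],
    [0.001,-0.001,0.175,0,0,0,1],
    [0.001,-0.001,0.175,0,0,0,1],
    [0.001,-0.001,0.175,0,0,0,1],
    [0.001,-0.001,0.175,0,0,0,1],
    [0.001,-0.001,0.175,0,0,0,1],
    [0.001,-0.001,0.175,0,0,0,1]
  ],
  "force": 60
}}

```text
t: 6.2
eef_pos: [502.7, 272.6, 7.9]
tool_rot: [[-0.335, 0.942, 0.002], [0.942, 0.335, 0.001], [0.0, 0.002, -1.0]]
wrist_force: [-0.6, -3.2, 8.9]
width: 52.6
finger_force: 62.0
```

Request:
{"fn": "move_arm", "kwargs": {
  "series": [
    [0,0,-0.01,0,0,0,1],
    [0,0,-0.03,0,0,0,1],
    [0,0,-0.07,0,0,0,1],
    [0,0,-0.11,0,0,0,1],
    [0,0,-0.15,0,0,0,1],
    [0,0,-0.15,0,0,0,1],
    [0,0,-0.15,0,0,0,1]
  ]
}}

```text
t: 6.9
eef_pos: [502.2, 272.7, 158.0]
tool_rot: [[-0.335, 0.942, 0.003], [0.942, 0.335, 0.001], [0.0, 0.003, -1.0]]
wrist_force: [-0.3, -0.0, -3.2]
width: 52.4
finger_force: 64.1
```

Run:
```python
from h import *
s=readout.sense();print({k:np.round(v,2) for k,v in s.items()})
c=camera("wrist");P=cloud(c);R=s["tool_rot"];t=s["eef_pos"]
q=(P-t)@R  # tool coords
m=(np.hypot(q[...,0],q[...,1])<32)&(q[...,2]>-60)&(q[...,2]<30)
h=np.histogram(q[...,2][m],np.arange(-60,31,3));print([(int(b),int(n)) for n,b in zip(*h) if n>20])
u,v=px(c,t-R[:,2]*25).astype(int);print(u,v)
cv2.imwrite("pics/held.png",cv2.resize(c["frame"][max(0,v-110):v+110,u-140:u+140],None,fx=2.5,fy=2.5,interpolation=cv2.INTER_CUBIC))
```

```text
{'t': np.float64(6.9), 'joints': array([ 25.46,  26.12, 106.25,   0.  ,  47.46,   5.91]), 'dq': array([-0.09,  2.44,  1.5 , -0.07, -0.69, -0.03]), 'tau': array([ 2.000e-02, -9.078e+01, -3.857e+01,  0.000e+00,  2.100e-01,
       -0.000e+00]), 'eef_pos': array([502.18, 272.66, 157.98]), 'tool_rot': array([[-0.33,  0.94,  0.  ],
       [ 0.94,  0.33,  0.  ],
       [ 0.  ,  0.  , -1.  ]]), 'wrist_force': array([-0.3 , -0.  , -3.15]), 'moment': array([0.02, 0.04, 0.  ]), 'finger_force': np.float64(64.1), 'width': np.float64(52.44)}
[(-60, 232), (-57, 166), (-54, 113), (-51, 57), (-48, 73), (-45, 569), (-42, 419), (-39, 322), (-36, 300), (-33, 270), (-30, 277), (-27, 5522), (-24, 3435), (-21, 845), (-18, 770), (-15, 732), (-12, 657), (-9, 564), (-6, 503), (-3, 449), (0, 272)]
280 304
```

View pics/held.png

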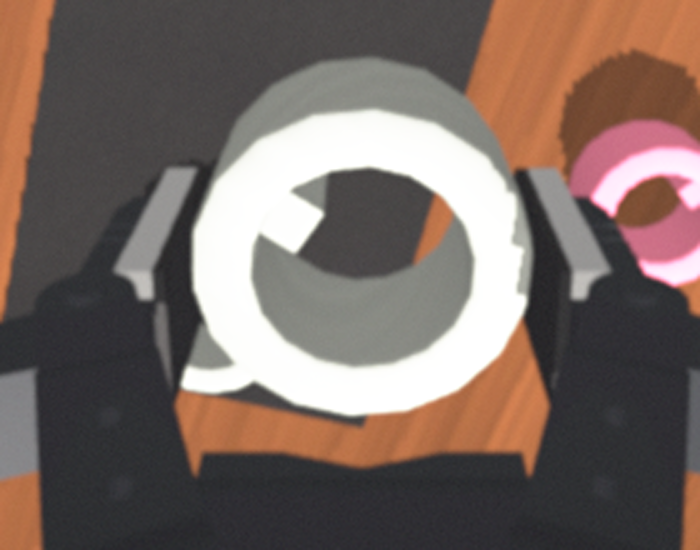

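The hub is held level and its weight reads about 3.2 N. The tab is at crop (292,222). Next I'll measure the hub centre and tab in the tool frame.

Run:
```python
from h import *
c=camera("wrist");s=readout.sense();R=s["tool_rot"];t=s["eef_pos"];print(s["eef_pos"],s["wrist_force"])
def topt(u,v,h): # ray to plane tool z=-h
    p=pt(c,u,v,t[2]+h);return ((p-t)@R)[:2]
u0,v0=140,max(0,304-110)
T=lambda x,y,h:topt(u0+(x+.5)/2.5-.5,v0+(y+.5)/2.5-.5,h)
H=23.5
g=cv2.cvtColor(c["frame"],cv2.COLOR_BGR2GRAY);m=(g>215).astype(np.uint8);m=cv2.morphologyEx(m,cv2.MORPH_OPEN,np.ones((3,3)))
n,l,st,ce=cv2.connectedComponentsWithStats(m);L=l[v0+int(400/2.5),u0+int(360/2.5)];print(st[L])
cc,hier=cv2.findContours((l==L).astype(np.uint8),cv2.RETR_CCOMP,cv2.CHAIN_APPROX_NONE)
def fit(e):
    x=np.linalg.lstsq(np.c_[2*e,np.ones(len(e))],(e**2).sum(1),rcond=None)[0];return x[:2],np.sqrt(x[2]+x[:2]@x[:2])
for k in cc:
    if len(k)>100:
        e=np.array([topt(*x[0],H) for x in k]);o,r=fit(e)
        for _ in range(5):
            d=abs(np.hypot(*(e-o).T)-r);o,r=fit(e[d<=np.percentile(d,60)])
        print(len(k),o.round(1),r.round(2))
        c0=o
for q in((322,213),(296,253),(309,233)): 
    p=T(*q,H-2);print(q,p.round(1))
for z in(-26,-25,-24,-23): pass
w=((cloud(c)-t)@R); mm=(l==L);print("top tool z",np.median(w[...,2][mm]))
```

```text
[501.04568562 272.05833065 155.82696244] [ 0.28940979 -0.15751981 -2.85947045]
[ 213  238  137  122 7634]
417 [-0.   1.8] 26.44
268 [-0.1  1.9] 17.83
(322, 213) [ 8.9 -4.4]
(296, 253) [ 1.9 -8.6]
(309, 233) [ 5.5 -6.5]
top tool z -25.118071242508414
```

Request:
{"fn": "move_arm", "kwargs": {
  "series": [
    [-0.04,-0.012,0,0,0,0,1],
    [-0.08,-0.024,0,0,0,-0.06,1],
    [-0.12,-0.036,0,0,0,-0.13,1],
    [-0.16,-0.048,0,0,0,-0.2,1],
    [-0.2,-0.06,0,0,0,-0.27,1],
    [-0.24,-0.072,0,0,0,-0.34,1],
    [-0.28,-0.084,0,0,0,-0.41,1],
    [-0.32,-0.096,0,0,0,-0.48,1],
    [-0.36,-0.108,0,0,0,-0.55,1],
    [-0.4,-0.12,0,0,0,-0.62,1],
    [-0.44,-0.131,0,0,0,-0.69,1],
    [-0.465,-0.138,0,0,0,-0.73,1],
    [-0.473,-0.1405,0,0,0,-0.73,1],
    [-0.473,-0.1405,0,0,0,-0.73,1],
    [-0.473,-0.1405,0,0,0,-0.73,1],
    [-0.473,-0.1405,0,0,0,-0.73,1]
  ]
}}

```text
t: 8.6
eef_pos: [527.2, -219.1, 155.9]
tool_rot: [[-0.878, 0.479, -0.001], [0.479, 0.878, 0.001], [0.001, 0.0, -1.0]]
wrist_force: [-0.0, -0.2, -3.1]
width: 52.1
finger_force: 64.0
```

```bash
cat > look.py <<'E'
from h import *
import sys
c=camera("wrist");s=readout.sense();R=s["tool_rot"];t=s["eef_pos"]
print(s["t"],t.round(1),s["wrist_force"].round(1),s["moment"].round(2),s["joints"].round(1));print(R.round(3).tolist())
u,v=px(c,t-R[:,2]*25).astype(int);print(u,v)
cv2.imwrite(sys.argv[1],cv2.resize(c["frame"][max(0,v-110):v+110,u-140:u+140],None,fx=2.5,fy=2.5,interpolation=cv2.INTER_CUBIC))
E
python3 look.py pics/over.png
```

```text
8.65 [ 527.4 -219.2  156.1] [-0.2  0.4 -2.9] [-0.   -0.05  0.04] [-25.6  26.3 106.2   0.   47.5 -87. ]
[[-0.878, 0.478, -0.001], [0.478, 0.878, 0.0], [0.001, 0.0, -1.0]]
280 303
```

View pics/over.png

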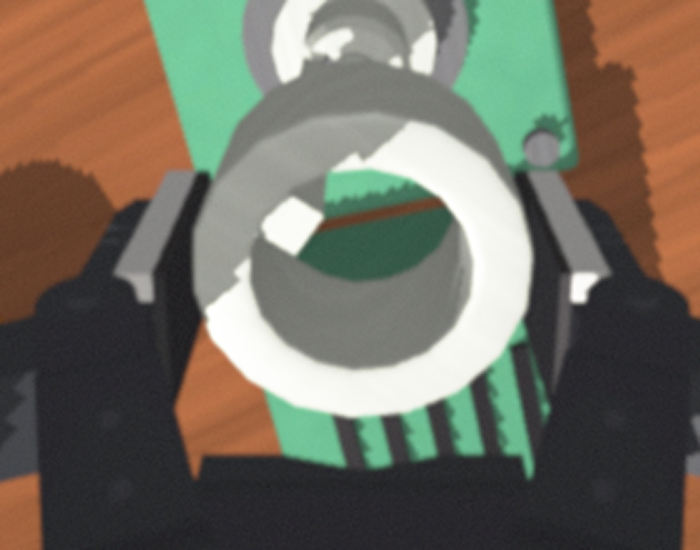

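The spindle is at crop (355,30) and the hub centre at (361,262). They line up sideways to about 1 mm. I'll lower the hub over the nose and stop just above the shaft.

Request:
{"fn": "move_arm", "kwargs": {
  "series": [
    [-0.001,-0.001,0.015,0,0,0,1],
    [-0.001,-0.001,0.03,0,0,0,1],
    [-0.001,-0.001,0.045,0,0,0,1],
    [-0.001,-0.001,0.055,0,0,0,1],
    [-0.001,-0.001,0.065,0,0,0,1],
    [-0.001,-0.001,0.072,0,0,0,1],
    [-0.001,-0.001,0.072,0,0,0,1],
    [-0.001,-0.001,0.072,0,0,0,1]
  ]
}}

```text
t: 9.45
eef_pos: [528.1, -221.8, 84.5]
tool_rot: [[-0.878, 0.479, 0.0], [0.479, 0.878, -0.0], [-0.0, 0.0, -1.0]]
wrist_force: [-0.7, -0.3, -2.3]
width: 52.4
finger_force: 64.0
```

```bash
python3 look.py pics/nose.png
```

```text
9.5 [ 528.2 -221.9   84.7] [-0.2 -0.6 -2.4] [ 0.02  0.01 -0.02] [-25.8  32.2 108.9  -0.   38.9 -87.2]
[[-0.878, 0.479, 0.001], [0.479, 0.878, -0.0], [-0.001, 0.0, -1.0]]
280 303
```

View pics/nose.png

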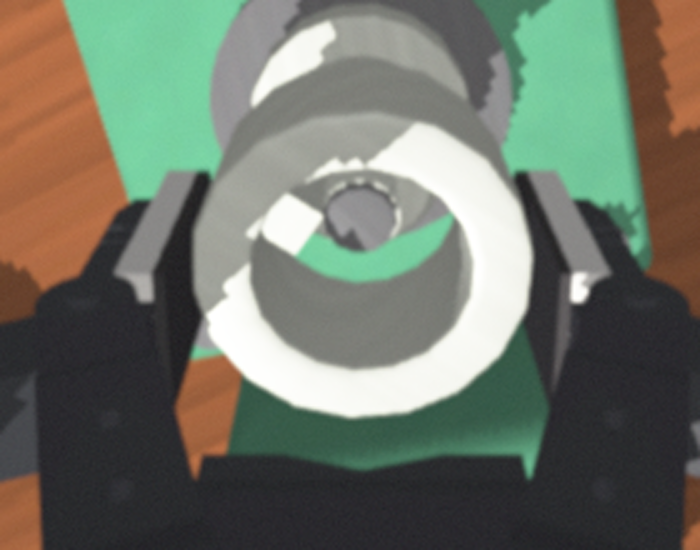

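The nose is at crop (362,217), centred in the bore. Now I'll feel down gently.

Request:
{"fn": "move_arm", "kwargs": {
  "series": [
    [0,0,0.002,0,0,0,1],
    [0,0,0.004,0,0,0,1],
    [0,0,0.006,0,0,0,1],
    [0,0,0.008,0,0,0,1],
    [0,0,0.009,0,0,0,1],
    [0,0,0.01,0,0,0,1],
    [0,0,0.01,0,0,0,1]
  ]
}}

```text
t: 10.2
eef_pos: [527.8, -221.7, 74.2]
tool_rot: [[-0.878, 0.479, -0.0], [0.479, 0.878, 0.0], [0.0, 0.0, -1.0]]
wrist_force: [-0.8, -0.0, -3.4]
width: 52.4
finger_force: 64.0
```

Request:
{"fn": "move_arm", "kwargs": {
  "series": [
    [0,0,0.001,0,0,0,1],
    [0,0,0.001,0,0,0,1]
  ]
}}

```text
t: 10.4
eef_pos: [527.9, -221.8, 73.2]
tool_rot: [[-0.878, 0.479, -0.0], [0.479, 0.878, 0.0], [0.0, 0.0, -1.0]]
wrist_force: [0.3, 0.5, -2.7]
width: 52.3
finger_force: 64.0
```

Request:
{"fn": "move_arm", "kwargs": {
  "series": [
    [0,0,0.001,0,0,0,1],
    [0,0,0.001,0,0,0,1]
  ]
}}

```text
t: 10.6
eef_pos: [527.9, -221.8, 72.2]
tool_rot: [[-0.878, 0.479, -0.0], [0.479, 0.878, 0.0], [0.0, -0.0, -1.0]]
wrist_force: [0.1, -0.1, -2.9]
width: 52.0
finger_force: 64.0
```

Request:
{"fn": "move_arm", "kwargs": {
  "series": [
    [0,0,0.0005,0,0,0,1],
    [0,0,0.001,0,0,0,1]
  ]
}}

```text
t: 10.8
eef_pos: [528.1, -221.9, 71.6]
tool_rot: [[-0.878, 0.479, 0.0], [0.479, 0.878, -0.0], [-0.0, -0.0, -1.0]]
wrist_force: [-1.4, 0.7, 6.3]
width: 52.7
finger_force: 65.0
```

Request:
{"fn": "move_arm", "kwargs": {
  "series": [
    [0,0,0.0005,0,0,0,1],
    [0,0,0.0005,0,0,0,1]
  ]
}}

```text
t: 11.0
eef_pos: [528.1, -221.9, 71.3]
tool_rot: [[-0.878, 0.479, 0.001], [0.479, 0.878, -0.0], [-0.001, 0.0, -1.0]]
wrist_force: [-0.4, 1.9, 8.4]
width: 52.6
finger_force: 65.3
```

Request:
{"fn": "move_arm", "kwargs": {
  "series": [
    [0,0,0.0005,0,0,0,1],
    [0,0,0.0005,0,0,0,1]
  ]
}}

```text
t: 11.2
eef_pos: [528.2, -221.9, 71.1]
tool_rot: [[-0.878, 0.479, 0.001], [0.479, 0.878, -0.0], [-0.001, 0.0, -1.0]]
wrist_force: [-3.1, 0.8, 13.6]
width: 51.9
finger_force: 65.8
```

The tab has met the shaft top at TCP z ≈ 71.1, which matches 22 mm above the seat. I'll ease the push a little and turn anticlockwise.

Request:
{"fn": "move_arm", "kwargs": {
  "series": [
    [0,0,-0.0004,0,0,0,1],
    [0,0,-0.0004,0,0,-0.035,1],
    [0,0,-0.0004,0,0,-0.07,1],
    [0,0,-0.0004,0,0,-0.105,1],
    [0,0,-0.0004,0,0,-0.105,1]
  ]
}}

```text
t: 11.7
eef_pos: [527.9, -221.4, 71.2]
tool_rot: [[-0.924, 0.383, -0.0], [0.383, 0.924, 0.0], [0.0, 0.0, -1.0]]
wrist_force: [-1.4, 4.4, 8.9]
width: 52.3
finger_force: 65.2
```

Request:
{"fn": "move_arm", "kwargs": {
  "series": [
    [0,0,0,0,0,-0.035,1],
    [0,0,0,0,0,-0.07,1],
    [0,0,0,0,0,-0.07,1]
  ]
}}

```text
t: 12.0
eef_pos: [527.8, -221.5, 71.0]
tool_rot: [[-0.948, 0.318, -0.0], [0.318, 0.948, 0.0], [0.0, 0.0, -1.0]]
wrist_force: [-2.3, 1.9, 6.3]
width: 52.4
finger_force: 64.9
```

Request:
{"fn": "move_arm", "kwargs": {
  "series": [
    [0,0,0,0,0,-0.035,1],
    [0,0,0,0,0,-0.07,1],
    [0,0,0,0,0,-0.07,1]
  ]
}}

```text
t: 12.3
eef_pos: [528.1, -221.9, 70.8]
tool_rot: [[-0.968, 0.251, 0.0], [0.251, 0.968, -0.0], [-0.0, -0.0, -1.0]]
wrist_force: [0.8, -0.8, -3.0]
width: 52.7
finger_force: 64.0
```

The push vanished to −3 N, so the tab has dropped into the keyway. I'll turn a touch further towards the middle and ease down.

Request:
{"fn": "move_arm", "kwargs": {
  "series": [
    [0,0,0,0,0,-0.03,1],
    [0,0,0,0,0,-0.05,1],
    [0,0,0.001,0,0,-0.05,1],
    [0,0,0.001,0,0,-0.05,1]
  ]
}}

```text
t: 12.7
eef_pos: [527.8, -221.7, 69.5]
tool_rot: [[-0.979, 0.204, -0.0], [0.204, 0.979, 0.0], [0.0, 0.0, -1.0]]
wrist_force: [0.7, -0.2, -2.5]
width: 52.2
finger_force: 64.0
```

Request:
{"fn": "move_arm", "kwargs": {
  "series": [
    [0,0,0.001,0,0,0,1],
    [0,0,0.002,0,0,0,1],
    [0,0,0.002,0,0,0,1]
  ]
}}

```text
t: 13.0
eef_pos: [527.8, -221.7, 67.5]
tool_rot: [[-0.979, 0.203, -0.0], [0.203, 0.979, 0.0], [0.0, 0.0, -1.0]]
wrist_force: [0.8, -1.0, -2.3]
width: 52.6
finger_force: 64.0
```

Request:
{"fn": "move_arm", "kwargs": {
  "series": [
    [0,0,0.001,0,0,0,1],
    [0,0,0.002,0,0,0,1],
    [0,0,0.003,0,0,0,1],
    [0,0,0.004,0,0,0,1],
    [0,0,0.005,0,0,0,1],
    [0,0,0.005,0,0,0,1]
  ]
}}

```text
t: 13.6
eef_pos: [527.8, -221.8, 62.5]
tool_rot: [[-0.979, 0.203, -0.0], [0.203, 0.979, 0.0], [0.0, 0.0, -1.0]]
wrist_force: [-0.8, -1.0, -2.2]
width: 52.3
finger_force: 64.0
```

Request:
{"fn": "move_arm", "kwargs": {
  "series": [
    [0,0,0.001,0,0,0,1],
    [0,0,0.002,0,0,0,1],
    [0,0,0.003,0,0,0,1],
    [0,0,0.004,0,0,0,1],
    [0,0,0.005,0,0,0,1],
    [0,0,0.005,0,0,0,1]
  ]
}}

```text
t: 14.2
eef_pos: [527.9, -221.8, 57.6]
tool_rot: [[-0.979, 0.203, -0.0], [0.203, 0.979, 0.0], [0.0, 0.0, -1.0]]
wrist_force: [1.1, 0.0, -3.8]
width: 52.3
finger_force: 64.0
```

Request:
{"fn": "move_arm", "kwargs": {
  "series": [
    [0,0,0.001,0,0,0,1],
    [0,0,0.002,0,0,0,1],
    [0,0,0.003,0,0,0,1],
    [0,0,0.004,0,0,0,1],
    [0,0,0.005,0,0,0,1],
    [0,0,0.005,0,0,0,1]
  ]
}}

```text
t: 14.8
eef_pos: [527.9, -221.8, 52.6]
tool_rot: [[-0.979, 0.203, -0.0], [0.203, 0.979, 0.0], [0.0, -0.0, -1.0]]
wrist_force: [0.1, -0.8, -2.8]
width: 52.0
finger_force: 64.0
```

Request:
{"fn": "move_arm", "kwargs": {
  "series": [
    [0,0,0.001,0,0,0,1],
    [0,0,0.002,0,0,0,1],
    [0,0,0.0025,0,0,0,1],
    [0,0,0.0025,0,0,0,1]
  ]
}}

```text
t: 15.2
eef_pos: [527.9, -221.8, 50.1]
tool_rot: [[-0.979, 0.203, -0.0], [0.203, 0.979, 0.0], [0.0, 0.0, -1.0]]
wrist_force: [0.5, -0.1, -2.8]
width: 52.2
finger_force: 64.1
```

Request:
{"fn": "move_arm", "kwargs": {
  "series": [
    [0,0,0.0005,0,0,0,1],
    [0,0,0.001,0,0,0,1],
    [0,0,0.001,0,0,0,1]
  ]
}}

```text
t: 15.5
eef_pos: [528.1, -221.8, 49.9]
tool_rot: [[-0.979, 0.203, 0.0], [0.203, 0.979, -0.0], [-0.0, -0.0, -1.0]]
wrist_force: [-3.6, 2.3, 11.6]
width: 52.5
finger_force: 65.6
```

Seated firmly at z 49.9, 22 mm below the first contact. I'll ease off and let go.

Request:
{"fn": "move_arm", "kwargs": {
  "series": [
    [0,0,-0.0006,0,0,0,1],
    [0,0,-0.0006,0,0,0,1],
    [0,0,-0.0006,0,0,0,0.2],
    [0,0,-0.0006,0,0,0,-0.3],
    [0,0,-0.0006,0,0,0,-1],
    [0,0,-0.0006,0,0,0,-1],
    [0,0,-0.0006,0,0,0,-1],
    [0,0,-0.0006,0,0,0,-1],
    [0,0,-0.0006,0,0,0,-1],
    [0,0,-0.0006,0,0,0,-1]
  ]
}}

```text
t: 16.5
eef_pos: [527.9, -221.8, 49.8]
tool_rot: [[-0.979, 0.203, 0.0], [0.203, 0.979, 0.0], [-0.0, 0.0, -1.0]]
wrist_force: [-0.0, 0.3, 0.2]
width: 85.4
finger_force: 0.0
```

Request:
{"fn": "move_arm", "kwargs": {
  "series": [
    [0,0,-0.01,0,0,0,-1],
    [0,0,-0.03,0,0,0,-1],
    [0,0,-0.06,0,0,0,-1],
    [0,0,-0.09,0,0,0,-1],
    [0,0,-0.12,0,0,0,-1],
    [0,0,-0.13,0,0,0,-1],
    [0,0,-0.13,0,0,0,-1]
  ]
}}

```text
t: 17.2
eef_pos: [528.8, -222.2, 181.7]
tool_rot: [[-0.979, 0.203, 0.003], [0.203, 0.979, -0.001], [-0.003, -0.001, -1.0]]
wrist_force: [-1.2, -0.1, -0.7]
width: 85.2
finger_force: 0.0
```

Run:
```python
from h import *
c=camera("wrist");s=readout.sense();print(s["t"],s["eef_pos"],s["wrist_force"],s["width"])
P=cloud(c);d=np.hypot(P[...,0]-527.7,P[...,1]+220.6)
m=(d>18)&(d<26)&(P[...,2]>65);q=P[m];print(m.sum(),np.percentile(q[:,2],[5,50,95]).round(1))
A=np.c_[q[:,:2]-q[:,:2].mean(0),np.ones(len(q))];print("tilt",np.linalg.lstsq(A,q[:,2],rcond=None)[0])
u,v=px(c,[527.7,-220.6,73]).astype(int)
cv2.imwrite("pics/done.png",cv2.resize(c["frame"][v-60:v+60,u-70:u+70],None,fx=5,fy=5,interpolation=cv2.INTER_CUBIC))
```

```text
17.25 [ 528.03523873 -221.81368218  180.22488392] [ 0.04334428  0.19627962 -0.29716583] 85.50752714302614
4464 [ 73.3 262.7 277.1]
tilt [ -3.87143551   0.78453212 182.93741438]
```

View pics/done.png

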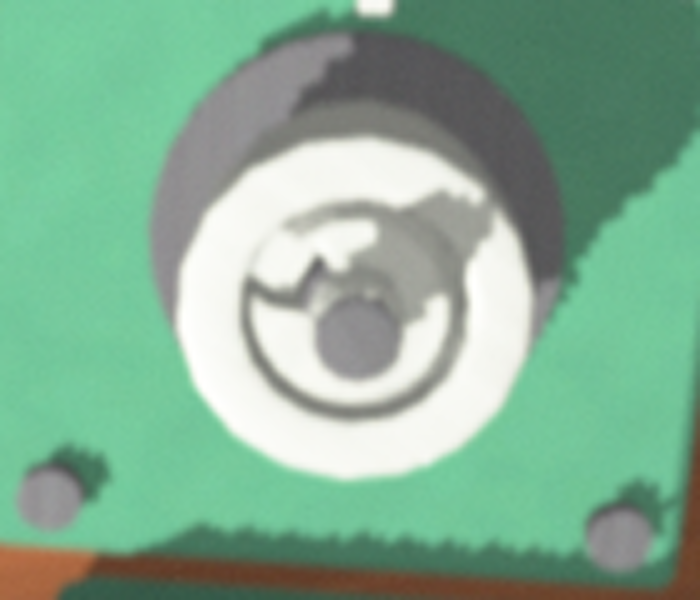

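The hub is around the shaft at crop (355,305), with the tab in the keyway at (290,270) and the shaft top showing near the hub's face. The gripper spoiled that depth reading, so I'll redo the height with it masked out and hand in if it is right.

Run:
```python
from h import *
c=camera("wrist");P=cloud(c);d=np.hypot(P[...,0]-527.7,P[...,1]+220.6)
m=(d>19)&(d<25)&(P[...,2]>60)&(P[...,2]<95);q=P[m];h=np.median(q[:,2])
q=q[abs(q[:,2]-h)<4];A=np.c_[q[:,:2]-q[:,:2].mean(0),np.ones(len(q))];k=np.linalg.lstsq(A,q[:,2],rcond=None)[0];print(len(q),h,"slope deg",np.degrees(k[:2]))
if 70<h<77: print(robot.close_job())
```

```text
1438 74.40224101216545 slope deg [ 0.12715808 -0.03320874]
the job is handed in; nothing more can be done
None
```

The hub is home on the spindle with its tab in the keyway, flat on the seat to within about 0.15°, and let go; I handed the job in at about 17 s. The highest push I read was about 17 N, briefly, when the tab first met the shaft top, and the spacer, jar and hammer were not touched.

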